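# Seat the mandrel sleeve on the print fixture

### The arm

A 6-joint arm with a two-finger parallel gripper is mounted at the origin on a cart in front of the work surface, level with it; the furniture and walls round the work are solid. World frame = base frame: x ahead of the robot, y to its left, z up, the work surface at z = 0. Lengths are in mm, angles in rad, forces in N, time in s.
With the tool pointing down it reaches from about 400 to 925 mm from the base axis. Payload 12.5 kg.
Tool frame: the origin (TCP) lies midway between the tips of the shut fingers; the grasp point (between the pads) lies 19 mm behind it; z points along the fingers, y is the line along which they close (so a half turn about z gives the same grasp; the last joint's range is limited). The gripper opens to 95 mm and grips with 3 to 60 N. Pads are 20 mm wide; open, the fingers measure 119 mm over their backs; the gripper's body (75 mm by 180 mm) begins 59 mm behind the grasp point.
Start: joints at [-1.436, 0.491, 1.559, -0, 1.092, -0.106], TCP at [149.072, -606.98, 214.661] pointing down, gripper open.
Joint ranges: [-3.1, 3.1], [-0.84, 2.19], [0.05, 2.79], [-1.13, 4.28], [0.06, 2.93], [-2.69, 2.69]. Speed limits (rad/s): [2.22, 2.22, 2.79, 3.14, 3.14, 3.14].

### API

Orientations are given as [roll, pitch, yaw] about the fixed x, y, z axes, in that order (R = Rz(yaw) Ry(pitch) Rx(roll)).
In Python, from cell import env gives the robot as it stands.
- The arm moves only by the shell command python3 -m inch 'ROWS'. ROWS is JSON, a list of rows, each a list of 7 numbers: the turn, a rotation vector about the tool's x, y, z in rad, then the shift along the tool's x, y, z in cm, then the closure, from -1 (fully open) to 1 (shut). A call has 1 to 20 rows; each row shifts and turns the commanded pose from where the row before left it, along the tool's axes as they then stand; what a row does not reach is not made up. A row lasts 1/8 s, in which the tool goes at most 62.5 mm and 10.7 degrees, less where a joint would pass 70% of its speed; a pose out of reach is approached as far as the arm can. A call with a gripper value outside its range is refused whole. The fingers move at their own pace and stop on an object; the grip force is fixed at half the most. Time passes only in rows, so rows that do not move let the fingers close. It gives the time, the measured TCP pose, the force, the opening and the grip force at its end, in the units of the state.
- env.state(): the state, without advancing time (a new reading comes with each control period).
- env.read_camera(name): name is "scene" or "top" or "wrist"; returns a dict with "img" (400x640x3 uint8, red, green, blue), "depth" (400x640 float32, mm along the optical axis (not along the pixel's ray), 0 where there is no reading), "fx", "fy", "cx", "cy" (pixels), "position" and "orientation" of the camera in the world. Camera axes: x right, y down, z forward; pixel columns grow to the right and rows downward; lengths in mm; the calibration is good to about 2 mm. A picture is of the moment at which its call begins.
- env.job_done(): hands the job in; it is judged then, once.
Trained networks look in a picture, given as the dict that the camera call returned (one of the last four; its "shot" number tells which), for a name from the list of things; names that differ only in an ending like _2 or _b are one class to them, and where a whole thing is asked for, a point or a joint stands for the part that bears it (a point fixed in the world has none). Each returns a list of dicts, best first, with "score" (0 to 1); they miss things now and then, are a little off and sometimes report something else, mostly with a low value. They report only what shows in the picture. A call takes as long as a camera call. They do not tell look-alikes from the thing itself.
- env.find_in(picture, target): "centre" ([x, y, z] in mm, in the coordinates of the camera as it stood for that picture, good to about 4 mm: the middle of the surface that is visible of it).
- env.trace(picture, target): "mask" (400x640 bool, what is visible of it).
The state is a dict: "t": time; "joints": joint angles; "qvel": joint speeds; "tau": joint torques, N m; "eef_pos": TCP position; "tcp_rot": TCP orientation; "ft_force": force on the tool from outside, world axes, zero at the start; "moment": the same for the moment, N m; "opening": opening from 0.0 (shut) to 1.0 (fully open); "grip_force": force on a finger pad.
Only numpy, scipy, OpenCV 4.12 (cv2) and the standard library are available. Lean on these libraries where they do the work, as an engineer would, in place of code of your own. Each camera call takes 0.05 s, during which the arm holds its last target. There are 200 camera calls.

### The job

Get the jar-print fixture ready: lift the loose dust cover off the fixture's spigot and stand it upright on the bench. Then push the sleeve along its trough, without lifting it out, over the spigot until its mouth is fully home against the shoulder; do not ram it, and leave the jar, tin and tape roll where they are.

Things in the scene. Friction and masses are not known exactly. Their poses are not given: they have to be found in the camera images.
- fixture: Grey fixed fixture: base plate 10 mm thick, 100 wide, x -280 to +40 mm; V-trough x -270 to -60, rail tops 39 mm high; headstock 90 mm high with a level steel spigot, 39 mm diameter, 50 long, tapered tip, axis 48 mm above the bench. Origin on the bench under the shoulder face (headstock side, root of the spigot); +x is the push direction, trough to headstock; +z up.
- shoulder (a point): Centre of the shoulder face (60 mm disc) at the root of the spigot, on the spigot axis, 48 mm above the bench; axes as the fixture's.
- spigot_tip (a point): Centre of the spigot's free end, 50 mm in front of the shoulder (fixture x = -50 mm).
- sleeve: Loose aluminium sleeve lying in the trough: tube 56 mm outside, 44 mm bore, 110 mm long, rear end closed by an 8 mm wall with a steel push boss on its centre (18 mm diameter, 12 mm long), about 280 g. Origin at the centre of the wall's outer face, 48 mm above the bench; +x along its axis to the open mouth. It may roll about its axis.
- push_boss (a point): Centre of the end face of the sleeve's push boss, on the sleeve's axis, 122 mm behind the mouth.
- sleeve_mouth (a point): Centre of the sleeve's open mouth, 110 mm from the outer face of its closed end.
- cover: Loose grey dust cover standing on the base plate over the spigot: hood 52 (x) x 60 (y) x 66 mm high, 4 mm walls, open below and to +x, upright grip fin on top (40 mm along x, 14 thick across y, 28 high; 94 mm high in all), 120 g. Origin at the centre of its underside, 10 mm above the bench at first; +z up. Must rise 65 mm to clear the spigot.
- cover_grip (a point): Middle of the cover's grip fin, 80 mm above the cover's underside.
- jar: Glass jar with black lid, 68 mm diameter, 106 mm high; a bystander. Origin at the centre of its underside.
- tin: Ink tin, 68 mm diameter, 60 mm high; a bystander. Origin at the centre of its underside.
- tape: Roll of brown tape lying flat, 90 mm diameter, 40 mm high; a bystander. Origin at the centre of its underside.
Not all that is in view belongs to the job. What is shaped like the cover but pink or turquoise is not meant.

How it is judged (in metres and radians):
On the way, in this order (a step that is already met when the one before it is completed fails the run):
1. the dust cover is lifted off, clear of the spigot (horizontal distance between cover and spigot_tip above 0.08 m), for 0.2 s.
2. the sleeve is home on the spigot, its mouth against the shoulder (x of sleeve_mouth in the frame of shoulder above -0.004 m and distance between sleeve_mouth and shoulder below 0.006 m and angle between the x axis of sleeve and the x axis of fixture, either way round below 0.08 rad), for 0.2 s.
At the end, for the whole second after the job is handed in: The sleeve is on the spigot, in line with it, its mouth within 4 mm of the shoulder; the cover stands upright on the bench itself (underside within 5 mm of the bench top, leaning less than 6 degrees), off the fixture; both at rest (all of step 2 and height (world z) of cover below 0.005 m and angle between cover's own z axis and vertical below 0.1 rad and linear speed of each of cover, sleeve below 0.01 m/s); the robot touches nothing.
It fails at once if the sleeve is lifted out of its trough (more than 15 mm) (z of sleeve in the frame of fixture above 0.063 m).
It fails at once if the sleeve is rammed against the fixture (over 60 N) (contact force between sleeve and fixture above 60 N).
It fails at once if the jar is moved more than 30 mm (distance of jar from where it was at the start of the episode above 0.03 m).
It fails at once if the tin is moved more than 30 mm (distance of tin from where it was at the start of the episode above 0.03 m).
It fails at once if the tape is moved more than 30 mm (distance of tape from where it was at the start of the episode above 0.03 m).
It also fails if it takes over 56 s, if anything falls off the work surface, if the arm or the gripper's body presses on something with over 40 N, if the wrist force passes 120 N, or if a joint passes its speed limit or range.

## Working session

There is one attempt and no reset: what is moved stays moved. The work goes in short steps, Python scripts to look and compute and a shell command to move; the robot and the scene stay as the last step left them, time stands still between calls to the robot, and variables do not carry over. Pictures are saved under pics/ and viewed, at most 10 in all, crops included, and the job is handed in when it is done.

```bash
ls; mkdir -p pics; cat > h.py <<'E'
import numpy as np,cv2
from scipy.spatial.transform import Rotation as R
from cell import env
def cam(p):
    o=np.array(p["orientation"],float)
    return (R.from_euler('xyz',o) if o.shape==(3,) else R.from_matrix(o) if o.shape==(3,3) else R.from_quat(o)), np.array(p["position"])
def w(p,c):
    r,t=cam(p); return r.apply(c)+t
def px(p,wp):
    r,t=cam(p); c=r.inv().apply(np.asarray(wp)-t); return p["fx"]*c[...,0]/c[...,2]+p["cx"],p["fy"]*c[...,1]/c[...,2]+p["cy"]
def cloud(p,mask=None):
    d=p["depth"]; m=d>0
    if mask is not None: m&=mask
    v,u=np.nonzero(m); z=d[v,u]
    return w(p,np.c_[(u-p["cx"])*z/p["fx"],(v-p["cy"])*z/p["fy"],z])
def save(n,img): cv2.imwrite("pics/"+n,cv2.cvtColor(img,cv2.COLOR_RGB2BGR))
E
python3 - <<'E'
from h import *
print(env.state())
ims=[]
for n in("top","scene"):
    p=env.read_camera(n); print(n,p["position"],p["orientation"],p["fx"])
    save(n+".png",p["img"])
    for t in("cover","cover_grip","sleeve","push_boss","sleeve_mouth","fixture","jar","tin","tape"):
        print(t,[(round(f["score"],2),w(p,f["centre"]).round().tolist(),np.round(px(p,w(p,f["centre"]))).tolist()) for f in env.find_in(p,t)[:4]])
E
```

```text
pics
{'t': 0.0, 'joints': array([-1.43561420e+00,  4.91552490e-01,  1.55945861e+00,  1.91046770e-05,
        1.09165553e+00, -1.05570744e-01]), 'qvel': array([ 0.00034317,  0.00080121, -0.00112999, -0.00091613,  0.00091863,
       -0.00131057]), 'tau': array([ 5.04594827e-04, -6.12632918e+01, -2.58177388e+01,  6.92465343e-02,
        4.80210793e-02, -1.02909007e-04]), 'eef_pos': array([ 149.03346989, -606.72796084,  214.06297565]), 'tcp_rot': array([-3.14052644e+00, -1.30019272e-04,  2.40743984e-01]), 'ft_force': array([ 0.30324537, -0.53768009,  0.47040032]), 'moment': array([0.01929333, 0.00976493, 0.00781312]), 'grip_force': 0.0, 'opening': 1.0011418121123634}
top [ 454.06838412  109.02844315 1508.47931032] [-3.05396068 -0.01364952 -1.59138412] 503.8592420118917
cover [(0.88, [672.0, 94.0, 64.0], [311.0, 169.0]), (0.78, [550.0, 122.0, 80.0], [302.0, 211.0]), (0.67, [412.0, 18.0, 68.0], [339.0, 259.0]), (0.66, [398.0, 139.0, 69.0], [297.0, 265.0])]
cover_grip [(0.84, [412.0, 20.0, 65.0], [338.0, 259.0]), (0.83, [396.0, 142.0, 67.0], [296.0, 265.0]), (0.8, [671.0, 95.0, 67.0], [310.
[... 640 characters left out ...]
, [393.0, 150.0, 73.0], [343.0, 263.0]), (0.33, [571.0, 393.0, 59.0], [232.0, 250.0])]
cover_grip [(0.66, [407.0, 24.0, 67.0], [382.0, 246.0]), (0.62, [529.0, 126.0, 78.0], [328.0, 226.0]), (0.6, [665.0, 103.0, 68.0], [315.0, 198.0])]
sleeve [(0.98, [531.0, 13.0, 68.0], [362.0, 217.0])]
push_boss [(0.91, [529.0, 12.0, 71.0], [363.0, 216.0])]
sleeve_mouth [(0.73, [532.0, 10.0, 67.0], [363.0, 216.0])]
fixture [(0.81, [521.0, 76.0, 9.0], [344.0, 240.0]), (0.73, [693.0, 289.0, 76.0], [254.0, 208.0])]
jar [(0.62, [694.0, 289.0, 76.0], [253.0, 208.0]), (0.56, [531.0, 11.0, 74.0], [363.0, 215.0])]
tin [(0.76, [571.0, 393.0, 57.0], [232.0, 251.0])]
tape [(0.62, [715.0, -97.0, 31.0], [363.0, 182.0])]
```

```bash
python3 - <<'E'
import cv2
a=cv2.imread("pics/top.png")[100:330,200:460]; b=cv2.imread("pics/scene.png")[130:320,180:450]
a=cv2.resize(a,None,fx=2.3,fy=2.3);cv2.imwrite("pics/topc.png",a)
cv2.imwrite("pics/scenec.png",cv2.resize(b,None,fx=2.9,fy=2.9))
E
```

```text
(no output)
```

View pics/topc.png

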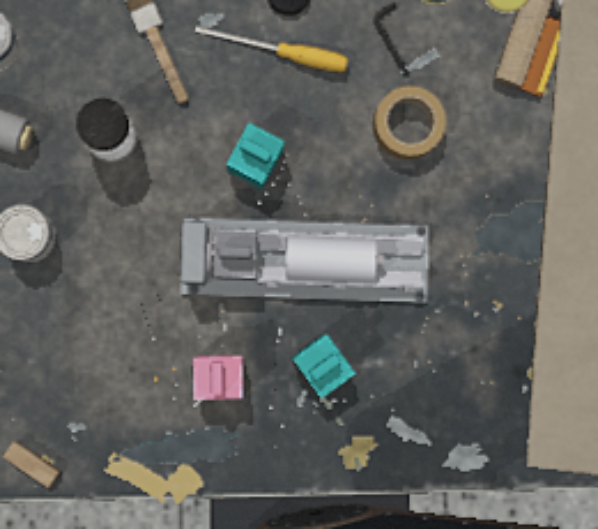

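View pics/scenec.png

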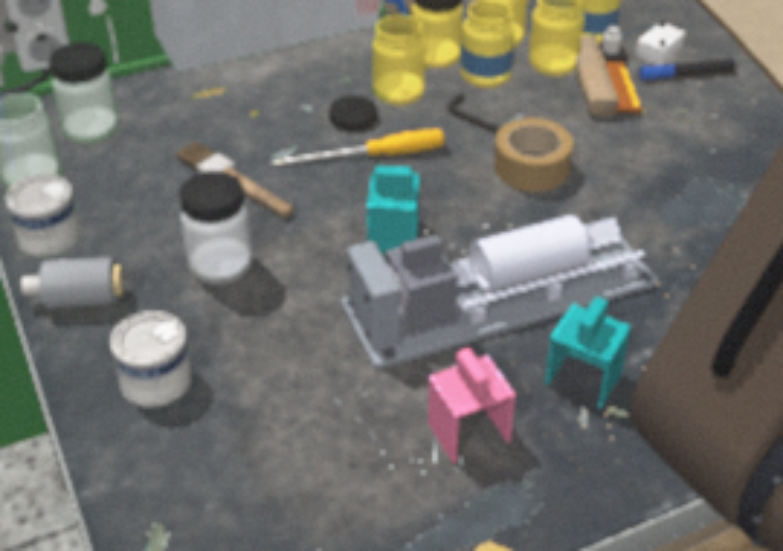

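Top view: the fixture lies along world y with its headstock at left (+y). The cover candidates in full-frame top pixels are grey (302,211) on the spigot, turquoise (311,168) and (340,259), and pink (296,265). The grey one on the spigot is the cover. The sleeve is at (344,212), and the tape, jar and tin are clear of it. Next I'll measure the geometry precisely and check the brown wall on the right.

```bash
python3 - <<'E'
from h import *
for n in("top","scene"):
    p=env.read_camera(n); C=cloud(p)
    near=(abs(C[:,0]-545)<60)&(C[:,1]>-160)&(C[:,1]<220)
    C1=C[near]
    # headstock top, fin top
    for nm,m in (("fin",(abs(C1[:,1]-122)<40)&(C1[:,2]>93)&(C1[:,2]<115)),("hood",(abs(C1[:,1]-122)<45)&(C1[:,2]>70)&(C1[:,2]<84)),("head",(C1[:,1]>150)&(C1[:,2]>82)&(C1[:,2]<100)),("sleeve",(C1[:,1]<80)&(C1[:,2]>62)&(C1[:,2]<85)),("base",(C1[:,2]>5)&(C1[:,2]<16))):
        q=C1[m]
        if len(q)<4: print(n,nm,len(q));continue
        r=cv2.minAreaRect(q[:,:2].astype(np.float32)); print(n,nm,len(q),"med",np.median(q,0).round(1),"rect",np.round(r[0],1),np.round(r[1],1),round(r[2],1),"z95",np.percentile(q[:,2],95).round(1))
    for f,mk in(("sleeve",None),):
        for t in env.trace(p,f)[:2]:
            q=cloud(p,t["mask"]); r=cv2.minAreaRect(q[:,:2].astype(np.float32)); print("trace",f,t["score"],len(q),np.round(r[0],1),np.round(r[1],1),round(r[2],1),q[:,2].max())
    # brown / tall obstacles
    for y0 in range(-700,700,100):
        s=[]
        for x0 in range(0,1000,100):
            m=(C[:,0]>=x0)&(C[:,0]<x0+100)&(C[:,1]>=y0)&(C[:,1]<y0+100); s.append(int(C[m,2].max()) if m.any() else -1)
        print(y0,s)
E
```

```text
top fin 72 med [553.3 123.4 104.9] rect [544.4 132.2] [56.2 42.3] 89.2 z95 108.4
top hood 339 med [550.2 127.   76.1] rect [555.  130.8] [65.3 68.1] 88.9 z95 81.5
top head 283 med [555.3 173.9  90.2] rect [555.4 173.8] [32.  74.8] 85.2 z95 95.2
top sleeve 628 med [544.3   3.6  72.6] rect [544.7   2.9] [109.3  50.9] 86.6 z95 79.6
top base 1402 med [534.8  22.4  10.2] rect [545.1  30. ] [379.9 119.4] 89.9 z95 14.9
trace sleeve 0.78 752 [546.7  -2.9] [122.4  58.1] 84.8 86.43035204805778
trace sleeve 0.45 386 [552.1 124.1] [51.7 59. ] 88.8 109.9538199824683
-700 [-694, 358, 302, 262, 262, 262, 263, 275, 273, 84]
-600 [-690, 557, 499, 263, 264, 268, 274, 277, 277, 110]
-500 [-685, 641, 276, 276, 276, 277, 276, 276, 274, 13]
-400 [-691, 640, 746, 271, 271, 271, 270, 269, 265, 108]
-300 [-1, -691, 780, 262, 265, 266, 266, 265, 260, 106]
-200 [21, 671, 764, 246, 18, 41, 48, 46, 105, 114]
-100 [268, 576, 615, 71, 95, 86, 49, 50, 95, 114]
0 [273, 433, 432, 96, 101, 82, 99, 72, 37, 85]
100 [22, 218, 232, 97, 102, 109, 99, 74, 15, 12]
200 [-693, -691, 8, 10, 9, 11, 114, 115, 20, 20]
300 [-694, -
[... 704 characters left out ...]
0 [-703, 245, 273, 259, 258, -1, 256, 273, 272, -1]
-600 [186, 304, 273, 258, -385, -1, 271, 272, 274, 5]
-500 [186, 239, 270, 272, -1, 270, 272, 273, 272, 7]
-400 [-1, -1, 267, 44, 261, 267, 267, 266, 265, 104]
-300 [-1, 698, 5, -356, 264, 263, 263, 264, 258, 106]
-200 [-1, 717, 710, -339, 17, 39, 44, 45, 104, 111]
-100 [285, 578, 615, 70, 94, 82, 45, 46, 84, 112]
0 [285, 436, 435, 94, 100, 79, 99, 22, 32, 103]
100 [49, 222, 233, 98, 98, 108, 98, 69, 13, 8]
200 [-1, -1, 6, 6, 7, 7, 111, 112, 17, 17]
300 [-1, -1, 23, 21, 7, 66, 109, 112, 619, 586]
400 [-1, -1, 22, 23, 6, 64, 64, 578, 623, 602]
500 [-1, -1, -1, -1, -1, -698, 263, 579, 580, 555]
600 [-1, -1, -1, -1, -1, -1, 268, 580, 580, 555]
```

```bash
python3 -m inch '[[0,0,0,0,0,-5,-1],[0,0,0,0,0,-5,-1],[0,0,0,0,0,-5,-1],[0,0,0,0,0,-5,-1],[0,0,0,3.5,-3.8,0,-1],[0,0,0,3.5,-3.8,0,-1],[0,0,0,3.5,-3.8,0,-1],[0,0,0,3.5,-3.8,0,-1],[0,0,0,3.5,-3.8,0,-1],[0,0,0,3.5,-3.8,0,-1],[0,0,0,3.5,-3.8,0,-1],[0,0,0,3.5,-3.8,0,-1],[0,0,0,3.5,-3.8,0,-1],[0,0,0,3.5,-3.8,0,-1],[0,0,0,3.5,-3.8,0,-1],[0,0,0,3.5,-3.8,0,-1],[0,0,0,3.5,-3.8,0,-1],[0,0,0,3.5,-3.8,0,-1],[0,0,0,3.5,-3.8,0,-1],[0,0,0,3.5,-3.8,0,-1]]'
python3 -m inch '[[0,0,-0.181,0,0,0,-1],[0,0,-0.181,0,0,0,-1],[0,0,-0.181,0,0,0,-1],[0,0,-0.181,0,0,0,-1],[0,0,-0.181,0,0,0,-1],[0,0,-0.181,0,0,0,-1],[0,0,-0.181,0,0,0,-1],[0,0,0,0,0,4,-1],[0,0,0,0,0,4,-1],[0,0,0,0,0,0,-1]]'
python3 - <<'E'
from h import *
p=env.read_camera("wrist"); print(p["position"],p["orientation"]); save("w1.png",p["img"])
s=env.state();print(s["joints"],s["eef_pos"],s["tcp_rot"])
for t in("cover","cover_grip","sleeve","push_boss","sleeve_mouth"):
    print(t,[(round(f["score"],2),w(p,f["centre"]).round().tolist(),np.round(px(p,w(p,f["centre"]))).tolist()) for f in env.find_in(p,t)[:3]])
C=cloud(p)
for nm,lo,hi,y0,y1 in(("fin",98,112,90,160),("hood",70,82,90,160),("head",84,98,150,200),("sleeve",66,82,-70,75),("rails",33,44,-110,90),("base",5,15,-130,215)):
    q=C[(abs(C[:,0]-550)<65)&(C[:,1]>y0)&(C[:,1]<y1)&(C[:,2]>lo)&(C[:,2]<hi)]
    if len(q)<9: print(nm,len(q));continue
    r=cv2.minAreaRect(q[:,:2].astype(np.float32)); print(nm,len(q),np.median(q,0).round(1),np.round(r[0],1),np.round(r[1],1),round(r[2],1),q.min(0).round(),q.max(0).round())
E
```

```text
t: 3.7
eef_pos: [548.5, 118.8, 414.7]
tcp_rot: [3.141, -0.0, 0.241]
ft_force: [0.8, -0.9, -0.1]
opening: 0.999
grip_force: 0.0
t: 4.95
eef_pos: [547.1, 116.9, 332.7]
tcp_rot: [-3.137, 0.001, 1.508]
ft_force: [-0.0, -0.0, 0.3]
opening: 1.001
grip_force: 0.0
[552.54988671 201.17710295 502.24165632] [ 2.84151233  0.0052858  -0.0635493 ]
[ 9.25559632e-02  2.97562159e-01  1.54292767e+00 -6.54782383e-05
  1.30234767e+00  1.55654812e-01] [547.89517841 117.02231406 334.79948967] [-3.14037264e+00  2.55332551e-04  1.50771504e+00]
cover [(0.96, [416.0, 151.0, 65.0], [213.0, 142.0]), (0.69, [429.0, 25.0, 67.0], [237.0, 238.0]), (0.66, [552.0, 120.0, 78.0], [326.0, 162.0])]
cover_grip [(0.75, [407.0, 150.0, 66.0], [206.0, 143.0]), (0.69, [673.0, 99.0, 68.0], [425.0, 172.0]), (0.69, [425.0, 24.0, 65.0], [234.0, 238.0])]
sleeve [(0.65, [546.0, 12.0, 68.0], [326.0, 242.0])]
push_boss [(0.7, [546.0, 10.0, 68.0], [326.0, 244.0]), (0.22, [547.0, 125.0, 76.0], [322.0, 158.0]), (0.2, [545.0, 73.0, 12.0], [323.0, 187.0])]
sleeve_mouth [(0.7, [548.0, 14.0, 68.0], [328.0, 241.0])]
fin 416 [553.5 122.5 103.3] [554. 122.] [39.  13.8] 86.4 [546. 102.  99.] [560. 142. 106.]
hood 1847 [554.5 126.   75.6] [553.7 126.2] [61.1 59.6] 87.3 [523.  95.  70.] [584. 157.  80.]
head 1811 [554.7 173.2  89.3] [555.1 172.3] [30.  75.8] 86.5 [517. 156.  84.] [593. 189.  92.]
sleeve 2453 [545.9   5.6  73.2] [545.8   1.2] [112.1  43.2] 87.0 [522. -55.  66.] [570.  58.  78.]
rails 963 [530.4   5.   35.2] [545.2 -11.9] [199.4  65.4] 86.9 [ 508. -110.   33.] [582.  89.  44.]
base 4643 [541.7  46.7   9.5] [547.6  32.2] [319.  100.2] 86.9 [ 490. -130.    6.] [605. 194.  15.]
```

View pics/w1.png

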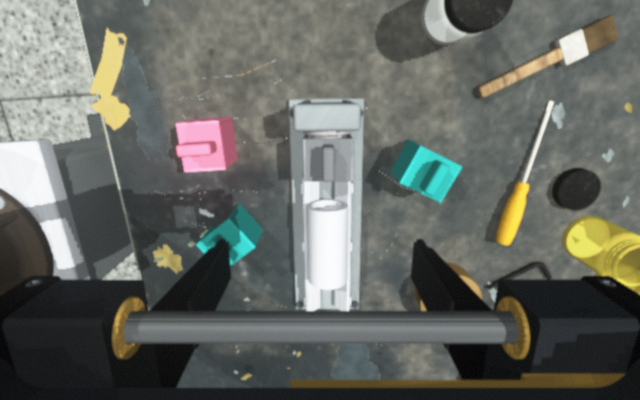

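The picture shows the grey cover at (326,160) with its fin along the fixture, the sleeve at (326,245), and the pink and turquoise look-alikes standing apart. Fin centre is (554,122), top z≈104, yaw 86.7°.

```bash
python3 -m inch '[[0,0,-0.005,0.5,0.6,4,-1],[0,0,0,0,0,4,-1],[0,0,0,0,0,4,-1],[0,0,0,0,0,4,-1],[0,0,0,0,0,2,-1],[0,0,0,0,0,0,-1]]'
python3 - <<'E'
from h import *
p=env.read_camera("wrist"); save("w2.png",p["img"][:, 120:560])
for i in range(3):
    s=env.state();print(s["eef_pos"],s["tcp_rot"])
    p=env.read_camera("wrist")
C=cloud(p)
for nm,lo,hi,y0,y1 in(("fin",98,112,90,160),("hood",70,82,90,160),("head",84,98,150,200)):
    q=C[(abs(C[:,0]-550)<45)&(C[:,1]>y0)&(C[:,1]<y1)&(C[:,2]>lo)&(C[:,2]<hi)]
    if len(q)<9: print(nm,len(q));continue
    r=cv2.minAreaRect(q[:,:2].astype(np.float32)); print(nm,len(q),np.median(q,0).round(1),np.round(r[0],1),np.round(r[1],1),round(r[2],1),q.min(0).round(),q.max(0).round())
E
```

```text
t: 6.0
eef_pos: [554.1, 121.6, 154.1]
tcp_rot: [-3.14, 0.0, 1.513]
ft_force: [0.3, -0.8, 0.1]
opening: 1.0
grip_force: 0.0
[554.64259089 121.69065754 155.18831751] [3.14124484e+00 4.50752620e-05 1.51284072e+00]
[554.89333875 121.71872546 155.75271942] [ 3.14005128e+00 -1.67445090e-04  1.51280891e+00]
[554.92376667 121.7442803  155.99421924] [ 3.13947862e+00 -2.95380848e-04  1.51281087e+00]
fin 1181 [553.9 123.5 103.2] [553.7 122.1] [40.  13.9] 87.1 [546. 102.  98.] [561. 142. 106.]
hood 4576 [553.8 126.6  75.5] [553.9 125.4] [60.5 60.1] 87.2 [523.  95.  70.] [585. 156.  82.]
head 5132 [555.7 173.5  89.3] [555.2 172.7] [30. 76.] 86.7 [517. 156.  84.] [594. 189.  92.]
```

View pics/w2.png

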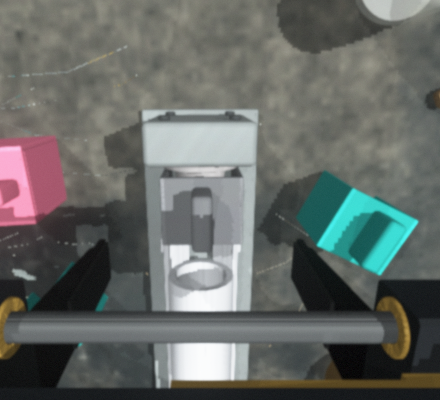

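The close view confirms the grey cover at crop pixel (202,215), with its fin centred between the fingers. I'll grasp it.

```bash
python3 -m inch '[[0,0,0,0,0,4,-1],[0,0,0,0,0,2.4,-1],[0,0,0,0,0,1,-1],[0,0,0,0,0,0,-0.3],[0,0,0,0,0,0,0.6],[0,0,0,0,0,0,1],[0,0,0,0,0,0,1],[0,0,0,0,0,0,1],[0,0,0,0,0,0,1],[0,0,0,0,0,0,1]]'
```

```text
t: 7.45
eef_pos: [554.2, 121.6, 80.6]
tcp_rot: [-3.142, 0.0, 1.513]
ft_force: [0.2, -0.3, -0.1]
opening: 0.319
grip_force: 0.0
```

```bash
python3 -m inch '[[0,0,0,0,0,0,1],[0,0,0,0,0,0,1],[0,0,0,0,0,0,1],[0,0,0,0,0,0,1],[0,0,0,0,0,0,1]]'
```

```text
t: 8.07
eef_pos: [554.2, 121.6, 80.5]
tcp_rot: [-3.141, 0.0, 1.513]
ft_force: [0.9, -0.0, -0.7]
opening: 0.148
grip_force: 30.0
```

```bash
python3 -m inch '[[0,0,0,0,0,-1,1],[0,0,0,0,0,-2,1],[0,0,0,0,0,-4,1],[0,0,0,0,0,-4,1],[0,0,0,0,0,0,1],[0,0,0,4.1,-1.6,0,1],[0,0,0,4.1,-1.6,0,1],[0,0,0,4.1,-1.6,0,1],[0,0,0,4.1,-1.6,0,1],[0,0,0,0,0,0,1],[0,0,0,0,0,4,1],[0,0,0,0,0,4,1],[0,0,0,0,0,2,1],[0,0,0,0,0,1,1],[0,0,0,0,0,0.5,1],[0,0,0,0,0,0,1],[0,0,0,0,0,0,1]]'
python3 - <<'E'
from h import *
p=env.read_camera("scene"); save("s2.png",cv2.resize(p["img"][130:330,180:450],None,fx=2.8,fy=2.8))
C=cloud(p); q=C[(abs(C[:,0]-500)<50)&(abs(C[:,1]-288)<50)&(C[:,2]>60)&(C[:,2]<75)]; print(len(q),np.median(q,0))
E
```

```text
t: 10.2
eef_pos: [500.1, 289.1, 76.3]
tcp_rot: [3.141, -0.0, 1.513]
ft_force: [0.1, 0.3, -0.6]
opening: 0.143
grip_force: 30.0
205 [478.17311075 297.00195438  72.71383416]
```

View pics/s2.png

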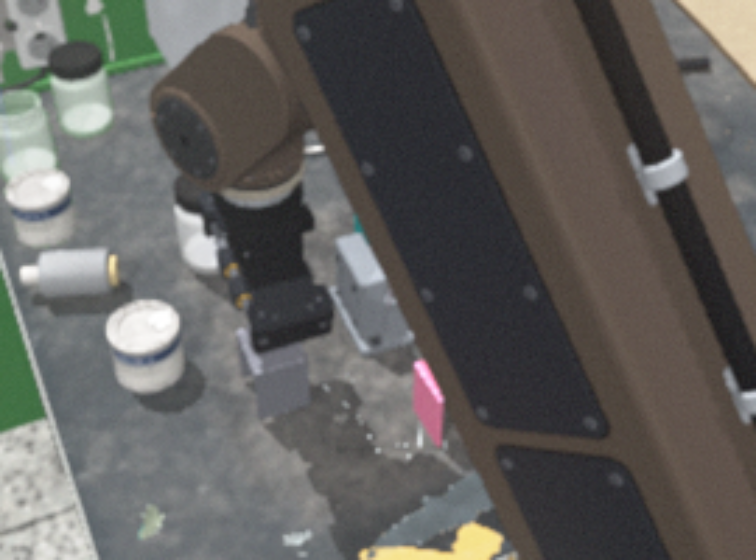

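The cover (around pixel 275,380) hangs upright just above the bench, clear of the tin, jar and fixture. I'll lower it the last few millimetres until there is contact force.

```bash
python3 -m inch '[[0,0,0,0,0,0.2,1],[0,0,0,0,0,0.2,1],[0,0,0,0,0,0,1],[0,0,0,0,0,0,1]]'
```

```text
t: 10.75
eef_pos: [499.8, 289.1, 71.6]
tcp_rot: [-3.142, 0.0, 1.513]
ft_force: [-0.8, -0.0, -2.5]
opening: 0.146
grip_force: 30.0
```

```bash
python3 -m inch '[[0,0,0,0,0,0.1,1],[0,0,0,0,0,0,1],[0,0,0,0,0,0,1]]'
```

```text
t: 11.12
eef_pos: [499.8, 289.0, 70.6]
tcp_rot: [-3.142, 0.0, 1.513]
ft_force: [-0.1, 0.2, -1.5]
opening: 0.146
grip_force: 30.0
```

```bash
python3 -m inch '[[0,0,0,0,0,0.05,1],[0,0,0,0,0,0,0.5],[0,0,0,0,0,0,0],[0,0,0,0,0,0,-0.3],[0,0,0,0,0,0,-0.3],[0,0,0,0,0,0,-0.3],[0,0,0,0,0,0,-0.3],[0,0,0,0,0,-3,-0.3],[0,0,0,0,0,-6,-0.3],[0,0,0,0,0,-6,-0.3],[0,0,0,0,0,0,-0.3]]'
python3 - <<'E'
from h import *
p=env.read_camera("wrist"); save("w3.png",p["img"])
C=cloud(p)
q=C[(abs(C[:,0]-500)<50)&(abs(C[:,1]-289)<50)]
for lo,hi in((60,72),(86,100)):
    a=q[(q[:,2]>lo)&(q[:,2]<hi)]
    if len(a)>9:r=cv2.minAreaRect(a[:,:2].astype(np.float32)); print(len(a),np.median(a,0),r)
E
```

```text
t: 12.5
eef_pos: [501.2, 289.8, 224.5]
tcp_rot: [3.134, -0.004, 1.513]
ft_force: [-0.1, 0.0, -0.8]
opening: 0.652
grip_force: 0.0
2716 [501.21573337 291.53709884  65.56255839] ((499.0322570800781, 289.11993408203125), (52.388710021972656, 60.07956314086914), 86.81681823730469)
685 [498.93518275 291.03696415  93.18243555] ((498.6268005371094, 289.0523986816406), (40.7211799621582, 13.180672645568848), 86.77494049072266)
```

View pics/w3.png

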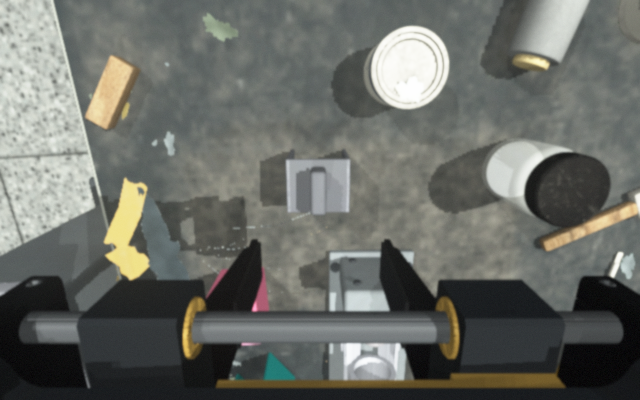

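The picture shows the cover standing upright at about (318,185), tops at 65.6 and 93.2 mm, clear of the tin and jar. Next I'll shut the gripper and go behind the boss.

```bash
python3 -m inch '[[0,0,0,-5.4,0.9,0,1],[0,0,0,-5.4,0.9,0,1],[0,0,0,-5.5,0.9,0,1],[0,0,0,-5.5,0.9,0,1],[0,0,0,-5.5,0.9,0,1],[0,0,0,-5.4,0.9,0,1],[0,0,0,-5.4,0.9,0,1],[0,0,0,0,0,0,1],[0,0,0,0,0,4,1],[0,0,0,0,0,0,1],[0,0,0,0,0,0,1]]'
python3 - <<'E'
from h import *
print(env.state()["eef_pos"])
p=env.read_camera("wrist"); save("w4.png",p["img"]); C=cloud(p)
p2=env.read_camera("top");C2=cloud(p2)
for C in(C,C2):
  for nm,lo,hi,y0,y1 in(("sleeve",66,82,-70,95),("base",5,15,-130,215),("spigot",60,75,80,155),("shoulder",70,82,130,170),("boss",48,62,-85,-57)):
    q=C[(abs(C[:,0]-548)<60)&(C[:,1]>y0)&(C[:,1]<y1)&(C[:,2]>lo)&(C[:,2]<hi)]
    if len(q)<9: print(nm,len(q));continue
    r=cv2.minAreaRect(q[:,:2].astype(np.float32)); print(nm,len(q),np.median(q,0).round(1),np.round(r[0],1),np.round(r[1],1),round(r[2],1),q.min(0).round(),q.max(0).round())
E
```

```text
t: 13.92
eef_pos: [540.8, -94.4, 180.5]
tcp_rot: [-3.141, -0.0, 1.514]
ft_force: [-0.4, -0.3, 0.8]
opening: 0.009
grip_force: 0.0
[540.80206929 -94.35867394 180.47653717]
sleeve 8385 [546.1   3.2  73.3] [546.1  -0.8] [104.9  43.5] 87.2 [522. -54.  66.] [570.  53.  78.]
base 7997 [540.3 -39.7   9.6] [544.2 -32.1] [192.8 100.2] 86.8 [ 489. -130.    6.] [599.  67.  15.]
spigot 0
shoulder 0
boss 189 [543.1 -60.9  55.2] [542.7 -60.8] [ 7.9 17.7] 86.6 [534. -65.  48.] [552. -57.  58.]
sleeve 554 [544.8   1.6  73.2] [546.2   3.7] [109.   48.8] 88.7 [521. -51.  66.] [572.  59.  82.]
base 1134 [541.   83.9  10. ] [548.1  67.8] [118.7 294.5] 0.3 [489. -79.   5.] [608. 215.  15.]
spigot 176 [552.8 129.6  65.4] [555.6 128.9] [52.9 41.8] 82.4 [533. 104.  60.] [580. 153.  75.]
shoulder 37 [553.1 155.2  76.2] [543.3 159.7] [24.5 52.5] 53.9 [516. 135.  70.] [570. 167.  81.]
boss 17 [541.5 -60.9  55.9] [542.9 -60.6] [ 6.3 14.8] 88.7 [536. -64.  50.] [550. -57.  60.]
```

View pics/w4.png

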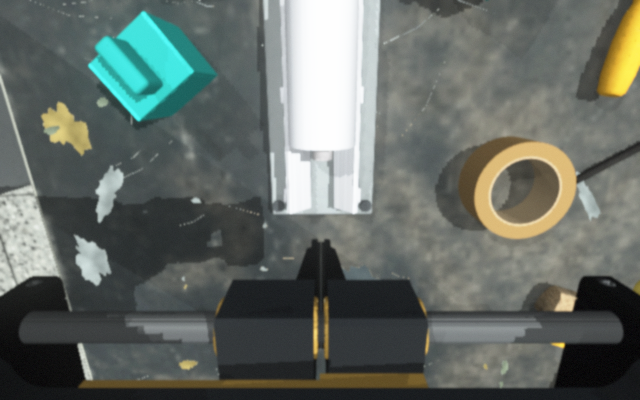

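The picture shows the shut fingers in line with the boss (322,155) and trough. Now I'll lower them into the trough and advance gently.

```bash
python3 -m inch '[[0,0,0,0,0,4,1],[0,0,0,0,0,4,1],[0,0,0,0,0,4,1],[0,0,0,0,0,1.9,1],[0,0,0,0,0,0,1],[0,0,0,0.7,0,0,1],[0,0,0,0.5,0,0,1],[0,0,0,0.3,0,0,1],[0,0,0,0.3,0,0,1],[0,0,0,0.3,0,0,1],[0,0,0,0.3,0,0,1],[0,0,0,0,0,0,1]]'
```

```text
t: 15.52
eef_pos: [542.2, -71.2, 41.4]
tcp_rot: [3.141, 0.001, 1.513]
ft_force: [-0.7, -3.2, 2.3]
opening: 0.008
grip_force: 1.6
```

```bash
python3 -m inch '[[0,0,0,0.3,0,0,1],[0,0,0,0.4,0,0,1],[0,0,0,0.4,0,0,1],[0,0,0,0.4,0,0,1],[0,0,0,0.4,0,0,1],[0,0,0,0.4,0,0,1],[0,0,0,0.4,0,0,1],[0,0,0,0.4,0,0,1],[0,0,0,0.3,0,0,1],[0,0,0,0.2,0,0,1]]'
python3 -m inch '[[0,0,0,0.2,0,0,1],[0,0,0,0.2,0,0,1],[0,0,0,0.2,0,0,1],[0,0,0,0.2,0,0,1],[0,0,0,0.2,0,0,1],[0,0,0,0.2,0,0,1],[0,0,0,0,0,0,1]]'
```

```text
t: 16.77
eef_pos: [544.1, -35.4, 41.4]
tcp_rot: [3.141, 0.001, 1.513]
ft_force: [-1.6, -6.6, 4.3]
opening: 0.002
grip_force: 3.2
t: 17.65
eef_pos: [544.8, -23.4, 41.3]
tcp_rot: [3.141, 0.0, 1.513]
ft_force: [-1.7, -4.6, 3.3]
opening: 0.009
grip_force: 2.3
```

```bash
python3 -m inch '[[0,0,0,0.2,0,0,1],[0,0,0,0.2,0,0,1],[0,0,0,0.2,0,0,1],[0,0,0,0.3,0,0,1],[0,0,0,0.3,0,0,1],[0,0,0,0.3,0,0,1],[0,0,0,0.3,0,0,1],[0,0,0,0.3,0,0,1],[0,0,0,0.3,0,0,1],[0,0,0,0.2,0,0,1],[0,0,0,0,0,0,1]]'
python3 - <<'E'
from h import *
p=env.read_camera("wrist");C=cloud(p)
for nm,lo,hi,y0,y1 in(("sleeve",66,82,0,155),("head",84,98,150,200),("disc",70,84,140,162)):
    q=C[(abs(C[:,0]-550)<60)&(C[:,1]>y0)&(C[:,1]<y1)&(C[:,2]>lo)&(C[:,2]<hi)]
    if len(q)>9: r=cv2.minAreaRect(q[:,:2].astype(np.float32)); print(nm,len(q),np.round(r[0],1),np.round(r[1],1),round(r[2],1),q.min(0).round(),q.max(0).round())
E
```

```text
t: 19.02
eef_pos: [546.3, 2.7, 41.3]
tcp_rot: [-3.142, 0.0, 1.513]
ft_force: [-1.3, -3.7, 3.6]
opening: 0.004
grip_force: 2.1
sleeve 26460 [549.3  59.2] [118.4  43.3] 87.0 [526.   0.  66.] [574. 119.  82.]
```

```bash
python3 -m inch '[[0,0,0,0.2,0,0,1],[0,0,0,0.2,0,0,1],[0,0,0,0.2,0,0,1],[0,0,0,0.2,0,0,1],[0,0,0,0.1,0,0,1],[0,0,0,0.1,0,0,1],[0,0,0,0.1,0,0,1],[0,0,0,0,0,0,1]]'
python3 -m inch '[[0,0,0,0.1,0,0,1],[0,0,0,0.1,0,0,1],[0,0,0,0,0,0,1]]'
python3 -m inch '[[0,0,0,0.1,0,0,1],[0,0,0,0.1,0,0,1],[0,0,0,0,0,0,1]]'
```

```text
t: 20.08
eef_pos: [546.9, 13.6, 41.2]
tcp_rot: [-3.141, 0.0, 1.513]
ft_force: [-1.9, -5.5, 3.6]
opening: 0.001
grip_force: 2.5
t: 20.45
eef_pos: [547.0, 15.7, 41.2]
tcp_rot: [-3.141, 0.0, 1.513]
ft_force: [-1.8, -4.9, 3.0]
opening: 0.0
grip_force: 2.5
t: 20.82
eef_pos: [547.1, 17.7, 41.2]
tcp_rot: [-3.141, 0.0, 1.513]
ft_force: [-2.1, -4.6, 4.3]
opening: 0.004
grip_force: 2.5
```

```bash
for i in 1; do python3 -m inch '[[0,0,0,0.1,0,0,1],[0,0,0,0,0,0,1]]'; done
python3 -m inch '[[0,0,0,0.1,0,0,1],[0,0,0,0,0,0,1]]'
python3 -m inch '[[0,0,0,0.1,0,0,1],[0,0,0,0,0,0,1]]'
```

```text
t: 21.08
eef_pos: [547.1, 17.8, 41.2]
tcp_rot: [-3.141, 0.001, 1.513]
ft_force: [-2.1, -12.7, 3.9]
opening: 0.001
grip_force: 6.5
t: 21.32
eef_pos: [547.1, 17.9, 41.2]
tcp_rot: [-3.141, 0.002, 1.513]
ft_force: [-3.4, -21.2, 4.5]
opening: 0.004
grip_force: 10.7
t: 21.58
eef_pos: [547.1, 18.0, 41.2]
tcp_rot: [-3.141, 0.003, 1.513]
ft_force: [-5.3, -29.8, 5.6]
opening: 0.006
grip_force: 14.8
```

The stop is firm at the expected travel, with force rising to 30 N. I'll back off and check.

```bash
python3 -m inch '[[0,0,0,-0.5,0,0,1],[0,0,0,-2,0,0,1],[0,0,0,-3,0,0,1],[0,0,0,0,0,-4,1],[0,0,0,0,0,-6,1],[0,0,0,0,0,-6,1],[0,0,0,0,0,-4,1],[0,0,0,5,0,0,1],[0,0,0,5,0,0,1],[0,0,0,0,0,0,1]]'
python3 - <<'E'
from h import *
p=env.read_camera("wrist");C=cloud(p);save("w5.png",p["img"])
for nm,lo,hi,y0,y1 in(("sleeve",66,82,20,148),("gap",52,82,140,162),("head",84,98,150,200),("boss",48,62,0,38)):
    q=C[(abs(C[:,0]-550)<60)&(C[:,1]>y0)&(C[:,1]<y1)&(C[:,2]>lo)&(C[:,2]<hi)]
    if len(q)>9: r=cv2.minAreaRect(q[:,:2].astype(np.float32)); print(nm,len(q),np.round(r[0],1),np.round(r[1],1),round(r[2],1),q.min(0).round(),q.max(0).round())
# height profile along the axis
for y in range(30,170,4):
    a=C[(abs(C[:,0]-(547.6+.056*(y-32)))<6)&(abs(C[:,1]-y)<2)]
    print(y,np.median(a[:,2]).round() if len(a) else None,end='; ')
t=env.read_camera("top")
for n in("jar","tin","tape"):print(n,[(f["score"],w(t,f["centre"]).round().tolist()) for f in env.find_in(t,n)[:1]])
E
```

```text
t: 22.82
eef_pos: [549.8, 67.7, 241.0]
tcp_rot: [-3.141, -0.0, 1.516]
ft_force: [0.2, -1.2, -0.2]
opening: 0.004
grip_force: 0.0
sleeve 4856 [551.1  95.1] [107.6  43.4] 87.1 [527.  41.  66.] [575. 148.  77.]
gap 1225 [553.6 148.2] [18.9 67.5] 86.9 [520. 140.  52.] [588. 159.  80.]
head 3357 [555.3 172.9] [29.6 76. ] 86.9 [517. 156.  84.] [593. 189.  93.]
boss 72 [547.4  32.3] [ 5.3 17. ] 86.5 [539.  30.  48.] [556.  35.  58.]
30 56.0; 34 56.0; 38 None; 42 75.0; 46 75.0; 50 75.0; 54 75.0; 58 76.0; 62 75.0; 66 76.0; 70 77.0; 74 76.0; 78 268.0; 82 266.0; 86 341.0; 90 343.0; 94 343.0; 98 342.0; 102 336.0; 106 76.0; 110 75.0; 114 75.0; 118 75.0; 122 75.0; 126 75.0; 130 75.0; 134 75.0; 138 75.0; 142 75.0; 146 75.0; 150 75.0; 154 77.0; 158 87.0; 162 90.0; 166 90.0; jar [(0.72, [540.0, -69.0, 22.0])]
tin [(0.61, [584.0, 387.0, 55.0])]
tape [(0.73, [721.0, -104.0, 34.0])]
```

View pics/w5.png

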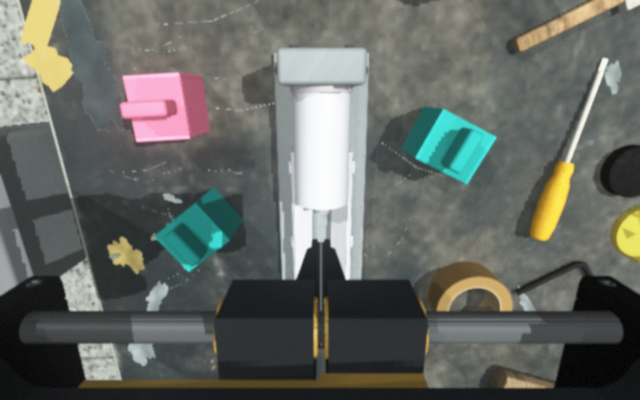

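The picture shows the sleeve seated at (322,90) against the shoulder, in line with it and with no gap. The bystanders are untouched and the tool is clear, so I'll hand it in.

```bash
python3 -c "
from cell import env
print(env.job_done())"
```

```text
the job is handed in; nothing more can be done
None
```

I handed the job in (no verdict came back): the dust cover stands upright on the bench and the sleeve sits home on the spigot against the shoulder, pushed gently (about 30 N at most) and not lifted; I touched none of the jar, tin or tape, though the last detection missed the jar.

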